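# Rake scattered bar offcuts into a snug row

## Task

Pick up the hand rake and comb the five scattered bars along the channel with it until they lie side by side in one straight, closed row against the red stop; then press the row home for a good second with a steady, gentle push of about 10 newtons, never much more. Touch the bars with the rake only, do not bear down hard on the tray, stand the rake back upright on its mat and let go, and leave the other things alone.

Things in the scene. Friction and masses are not known exactly. Their poses are not given: they have to be found in the camera images.
- tray: fixed straight channel on the bench: blue floor 6 mm thick, 400 mm long (its y), 144 mm wide inside (its x); wooden side walls 12 mm thick, tops 20 mm above the bench; ends open. Origin: centre of its underside, on the bench. No bars lie on the last 50 mm of floor at the +y end at the start
- stop_end (a point): middle of the channel floor's -y end edge, floor level, tray axes. A rigid red stop strip (14 mm high, 24 mm deep) is fixed square across the floor here; its flat face looks to +y and lies somewhere 35 to 60 mm from this point along +y (140 to 165 mm from the tray's centre). It is set differently each time and not measured: find it by feel or by eye
- rake_grip (a point): grasp point of the rake, on its axis 66 mm above the tine tips, in the orange upright grip (32 mm along x, 24 mm along y, vertical sides, from 38 to 90 mm above the tine tips). Axes as rake
- rake: loose upright hand rake, 0.25 kg, standing on the mat. Two rows of six steel tines, 24 mm long, 6 mm thick, 20 mm apart along x; the rows' outer faces are 22 mm from the axis along y. Over them a dark wood head 116 mm (x) by 44 mm (y), 24 to 38 mm above the tips. Origin on the axis at the tine tips, z up
- mat: black rubber mat fixed on the bench, 170 mm (x) by 100 mm (y), 3 mm thick, beyond the tray's +y end: the rake's place. The rake starts near its middle, long side along the mat's x. Origin at the centre of its underside, on the bench
- bar1: the first (nearest the stop) one of five loose bars, silver-white aluminium coloured: 110 mm long (its x), 10 to 15 mm wide (its y; saw-cut offcuts, widths differ), 10 mm high (z); about 40 g; origin at its centre. Starts lying flat on the tray floor, askew by up to 0.6 rad to the tray's x axis, the five spread along the channel
- bar2: the second one of five loose bars, brass coloured: 110 mm long (its x), 10 to 15 mm wide (its y; saw-cut offcuts, widths differ), 10 mm high (z); about 40 g; origin at its centre. Starts lying flat on the tray floor, askew by up to 0.6 rad to the tray's x axis, the five spread along the channel
- bar3: the third one of five loose bars, pale tan wood coloured: 110 mm long (its x), 10 to 15 mm wide (its y; saw-cut offcuts, widths differ), 10 mm high (z); about 40 g; origin at its centre. Starts lying flat on the tray floor, askew by up to 0.6 rad to the tray's x axis, the five spread along the channel
- bar4: the fourth one of five loose bars, silver-white aluminium coloured: 110 mm long (its x), 10 to 15 mm wide (its y; saw-cut offcuts, widths differ), 10 mm high (z); about 40 g; origin at its centre. Starts lying flat on the tray floor, askew by up to 0.6 rad to the tray's x axis, the five spread along the channel
- bar5: the fifth (nearest the open end) one of five loose bars, brass coloured: 110 mm long (its x), 10 to 15 mm wide (its y; saw-cut offcuts, widths differ), 10 mm high (z); about 40 g; origin at its centre. Starts lying flat on the tray floor, askew by up to 0.6 rad to the tray's x axis, the five spread along the channel
- screwdriver: bystander: screwdriver lying on the bench beside the mat, on the side away from the tray, about 200 mm long; leave alone
- spray_can: bystander: yellow can, 60 mm across, 150 mm high, standing beyond the far side of the tray, origin at its foot; leave alone
- parts_bin: bystander: small open black bin, 120 by 100 mm, 60 mm high, near the tray's stop end, origin under its centre; leave alone
Not all that is in view belongs to the job. What is shaped like the bar3 but blue is not meant.

How it is judged:
On the way:
1. the rake holds the closed, straight row against the stop with a push of 6 to 18 N, nothing moving, for 0.6 s ((contact force between rake and bar1 above 6 N or contact force between rake and bar2 above 6 N or contact force between rake and bar3 above 6 N or contact force between rake and bar4 above 6 N or contact force between rake and bar5 above 6 N) and angle between the x axis of each of bar1, bar2, bar3, bar4, bar5 and the x axis of tray, either way round below 0.07 rad and y of bar1 in the frame of bar2 between -0.056 and 0.056 m and y of bar1 in the frame of bar3 between -0.056 and 0.056 m and y of bar1 in the frame of bar4 between -0.056 and 0.056 m and y of bar1 in the frame of bar5 between -0.056 and 0.056 m and y of bar2 in the frame of bar3 between -0.056 and 0.056 m and y of bar2 in the frame of bar4 between -0.056 and 0.056 m and y of bar2 in the frame of bar5 between -0.056 and 0.056 m and y of bar3 in the frame of bar4 between -0.056 and 0.056 m and y of bar3 in the frame of bar5 between -0.056 and 0.056 m and y of bar4 in the frame of bar5 between -0.056 and 0.056 m and z of each of bar1, bar2, bar3, bar4, bar5 in the frame of tray below 0.014 m and y of each of bar1, bar2, bar3, bar4, bar5 in the frame of tray below -0.065 m and linear speed of each of bar1, bar2, bar3, bar4, bar5 below 0.006 m/s), for 0.6 s.
At the end, for the whole second after the job is handed in: All five bars lie flat on the tray floor at its stop end, each within 0.07 rad of square across the channel, in one closed row (no two bars' centres more than 56 mm apart across the row, where 51 mm is fully closed), at rest; the rake stands upright on the mat within 35 mm of its centre, released (angle between the x axis of each of bar1, bar2, bar3, bar4, bar5 and the x axis of tray, either way round below 0.07 rad and y of bar1 in the frame of bar2 between -0.056 and 0.056 m and y of bar1 in the frame of bar3 between -0.056 and 0.056 m and y of bar1 in the frame of bar4 between -0.056 and 0.056 m and y of bar1 in the frame of bar5 between -0.056 and 0.056 m and y of bar2 in the frame of bar3 between -0.056 and 0.056 m and y of bar2 in the frame of bar4 between -0.056 and 0.056 m and y of bar2 in the frame of bar5 between -0.056 and 0.056 m and y of bar3 in the frame of bar4 between -0.056 and 0.056 m and y of bar3 in the frame of bar5 between -0.056 and 0.056 m and y of bar4 in the frame of bar5 between -0.056 and 0.056 m and z of each of bar1, bar2, bar3, bar4, bar5 in the frame of tray below 0.014 m and y of each of bar1, bar2, bar3, bar4, bar5 in the frame of tray below -0.065 m and linear speed of each of bar1, bar2, bar3, bar4, bar5 below 0.006 m/s and horizontal distance between rake and mat below 0.035 m and angle between rake's own z axis and vertical below 0.08 rad and z of rake in the frame of mat below 0.008 m and linear speed of rake below 0.01 m/s); the robot touches nothing.
It fails at once if the rake pushes a bar with more than 18 N (contact force between rake and bar1 above 18 N or contact force between rake and bar2 above 18 N or contact force between rake and bar3 above 18 N or contact force between rake and bar4 above 18 N or contact force between rake and bar5 above 18 N).
It fails at once if the rake bears on the tray with more than 40 N (contact force between rake and tray above 40 N).
It fails at once if the hand or arm touches a bar (contact force between any of the fingers, the arm and bar1 above 0.3 N or contact force between any of the fingers, the arm and bar2 above 0.3 N or contact force between any of the fingers, the arm and bar3 above 0.3 N or contact force between any of the fingers, the arm and bar4 above 0.3 N or contact force between any of the fingers, the arm and bar5 above 0.3 N).
It fails at once if a bystander is moved by more than 15 mm (distance of any of screwdriver, spray_can, parts_bin from where it was at the start of the episode above 0.015 m).
It also fails if it takes over 64 s, if anything falls off the work surface, if the arm or the gripper's body presses on something with over 40 N, if the wrist force passes 120 N, or if a joint passes its speed limit or range.

## Robot

A 7-joint arm with a two-finger parallel gripper is mounted at the origin on the work surface. World frame = base frame: x ahead of the robot, y to its left, z up, the work surface at z = 0. Lengths are in m, angles in rad, forces in N, time in s.
With the tool pointing down it reaches from about 0.4 to 0.85 m from the base axis. Payload 10.4 kg.
Tool frame: the origin (TCP) lies at the very end of the fingers, on their centre line; the grasp point (between the pads) lies 19 mm behind it; y points along the fingers, x is the direction in which the jaws open and shut, and the axes are right-handed (so a half turn about y gives the same grasp; the last joint's range is limited). The gripper opens to 87 mm and grips with 3 to 60 N. Pads are 19 mm wide; open, the fingers measure 117 mm over their backs; the gripper's body (75 mm by 190 mm) begins 51 mm behind the grasp point.
Start: joints at [1.196, 0.332, -0.065, 1.46, 0.022, 1.35, -0.088], TCP at [0.215, -0.587, 0.223] pointing down, gripper open.
Joint ranges: [-2.6, 2.6], [-0.5, 2.12], [-1.47, 1.34], [0.16, 2.42], [-1.27, 4.41], [0.06, 2.06], [-2.6, 2.6]. Speed limits (rad/s): [2.22, 2.22, 2.79, 2.79, 3.14, 3.14, 3.14].

## Interface

Orientations are given as a unit quaternion [x, y, z, w].
In Python, from bench import readout, vision, r gives the robot as it stands.
- The arm moves only by the tool arm_command, never from a script. Its argument "targets" is a list that holds one entry, the list of rows, each a list of 6 numbers: the shift along the tool's x, y, z in m, then the turn, a rotation vector about the tool's x, y, z in degrees. A call has 1 to 12 rows; each row shifts and turns the commanded pose from where the row before left it, along the tool's axes as they then stand; what a row does not reach is not made up. A row lasts 1/12 s, in which the tool goes at most 41.7 mm and 7.16 degrees, less where a joint would pass 70% of its speed; a pose out of reach is approached as far as the arm can. A call is refused whole if a number of a shift passes 0.0417 or a number of a turn 7.16, either way. A call with a gripper value outside its range is refused whole. "hand" is the opening, from 0 (shut) to 1 (fully open), set as the call begins (left out, the last holds). The fingers move at their own pace and stop on an object; "grip_force" is the grip in N (left out, the last holds). Time passes only in rows, so rows that do not move let the fingers close. It gives the time, the measured TCP pose, the force and the opening at its end, in the units of the state.
- readout.read_state(): the state, without advancing time (a new reading comes with each control period).
- vision.camera(name): name is "side" or "top" or "wrist"; returns a dict with "pixels" (480x640x3 uint8, blue, green, red), "fovy" (degrees; the focal length in pixels is half the picture's height over the tangent of half this angle, whatever the lens; pixels are square), "cx", "cy" (the principal point, pixels), "R" (3x3) and "t" (3): a world point X has camera coordinates R X + t; the wrist camera has in their place "mount" (4x4, takes a point from camera to tool coordinates, whose origin is the TCP and whose axes are the tool frame's). Camera axes: x right, y down, z forward; pixel columns grow to the right and rows downward; lengths in m; the calibration is good to about 2 mm. A picture is of the moment at which its call begins: read the wrist's pose just before it. There is no depth.
- r.close_job(): hands the job in, once; it reports no verdict.
The state is a dict: "time": time; "joint_positions": joint angles; "joint_vel": joint speeds; "joint_torque": joint torques, N m; "ee_pos": TCP position; "eef_rot": TCP orientation; "ft_force": force on the tool from outside, world axes, zero at the start; "torque": the same for the moment, N m; "width": finger opening in m.
Only numpy, scipy, OpenCV 4.12 (cv2) and the standard library are available. Lean on these libraries where they do the work, as an engineer would, in place of code of your own. Each camera call takes 0.05 s, during which the arm holds its last target.

## Working session

There is one attempt and no reset: what is moved stays moved. The work goes in short steps, Python scripts to look and compute and a tool call to move; the robot and the scene stay as the last step left them, time stands still between calls to the robot, and variables do not carry over. Pictures are saved under pics/ and viewed, and the job is handed in when it is done.

Besides the shell and the picture viewer there is one more tool, called in YAML: its name, and indented under it one key for each argument. arm_command: Moves the arm, as the interface text tells. Its arguments: {"type":"object","properties":{"targets":{"type":"array","items":{"type":"array","items":{"type":"array","items":{"type":"number"}}}},"hand":{"type":"number"},"grip_force":{"type":"number"}},"required":["targets"]}

```bash
ls; mkdir -p pics
cat > h.py <<'E'
import numpy as np, cv2, pickle
from bench import readout, vision, r
from scipy.spatial.transform import Rotation as Rn
def K(c):
    f=240/np.tan(np.radians(c['fovy'])/2); return f,c['cx'],c['cy']
def ext(c,s=None):
    if 'R' in c: return np.array(c['R']),np.array(c['t'])
    M=np.array(c['mount']); T=np.eye(4); T[:3,:3]=Rn.from_quat(s['eef_rot']).as_matrix(); T[:3,3]=s['ee_pos']
    W=np.linalg.inv(T@M); return W[:3,:3],W[:3,3]
def ray(c,uv,z,s=None):
    f,cx,cy=K(c);R,t=ext(c,s); uv=np.atleast_2d(uv).astype(float)
    d=np.c_[(uv[:,0]-cx)/f,(uv[:,1]-cy)/f,np.ones(len(uv))]@R
    o=-R.T@t; return o+d*((z-o[2])/d[:,2])[:,None]
def proj(c,X,s=None):
    f,cx,cy=K(c);R,t=ext(c,s); p=np.atleast_2d(X)@R.T+t
    return np.c_[f*p[:,0]/p[:,2]+cx,f*p[:,1]/p[:,2]+cy]
def snap(n,fn):
    s=readout.read_state(); c=vision.camera(n); cv2.imwrite('pics/'+fn+'.png',c['pixels']); pickle.dump((c,s),open('pics/'+fn+'.pkl','wb')); return c,s
def load(fn): return pickle.load(open('pics/'+fn+'.pkl','rb'))
E
python3 - <<'E'
from h import *
for n in ['side','top','wrist']:
    c,s=snap(n,n+'0'); print(n,K(c),c.get('R'),c.get('t'),c.get('mount'))
print(s)
E
```

```text
pics
side (np.float64(480.4132319444867), 315.4541985200304, 241.4632204942355) [[ 0.97947879 -0.20096147  0.01535528]
 [-0.118812   -0.6372655  -0.76143049]
 [ 0.16280358  0.74398063 -0.64806468]] [-0.65082451  0.12366989  1.01428226] None
top (np.float64(479.3516236226391), 320.83723210970993, 233.49453577827072) [[-0.01219297 -0.99978235 -0.01692904]
 [-0.98873841  0.01458028 -0.14894215]
 [ 0.14915656  0.01492235 -0.98870099]] [0.00848882 0.64879994 1.30556311] None
wrist (np.float64(390.57941862219997), 317.3216620735075, 240.025098895934) None None [[ 9.99999935e-01 -2.18267442e-05 -3.59031811e-04  6.68775925e-04]
 [ 3.41175717e-04 -2.58591934e-01  9.65986592e-01 -1.60923838e-01]
 [-1.13927073e-04 -9.65986652e-01 -2.58591910e-01  6.98691571e-02]
 [ 0.00000000e+00  0.00000000e+00  0.00000000e+00  1.00000000e+00]]
{'time': 0.1, 'joint_positions': array([ 1.19639381,  0.33281724, -0.06472337,  1.46087066,  0.0215631 ,
        1.34994906, -0.0884749 ]), 'joint_vel': array([ 1.16258591e-03, -2.38991499e-03, -1.46159549e-03, -7.39002263e-04,
       -1.64451223e-04, -6.28087164e-06,  6.97739293e-04]), 'joint_torque': array([ 1.10094541e-03, -6.24547362e+01,  2.45657534e-02, -3.90715456e+01,
       -6.14874344e-02,  3.65640863e-02,  7.12526639e-05]), 'ee_pos': array([ 0.21526042, -0.58636341,  0.22182186]), 'eef_rot': array([-0.57952654,  0.40516536, -0.40437415,  0.58006169]), 'ft_force': array([-0.50136281,  0.19807342,  0.09990503]), 'torque': array([-0.00881349,  0.0323363 , -0.03832538]), 'width': 0.08707641678394948}
```

View pics/side0.png

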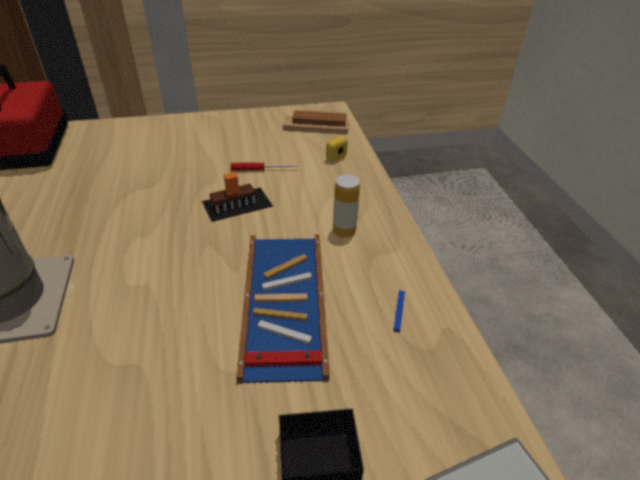

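View pics/top0.png

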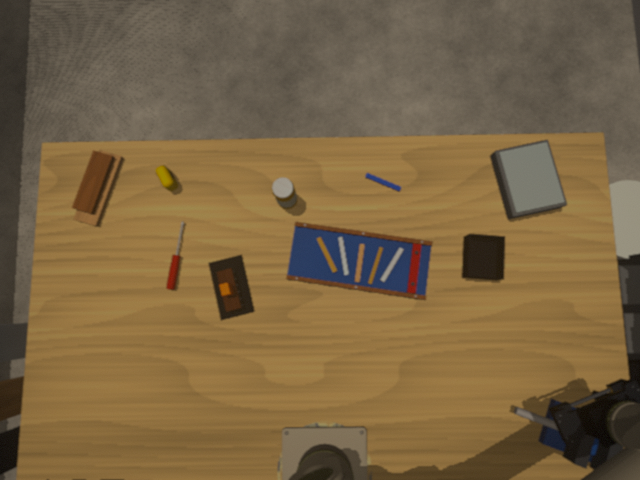

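View pics/wrist0.png

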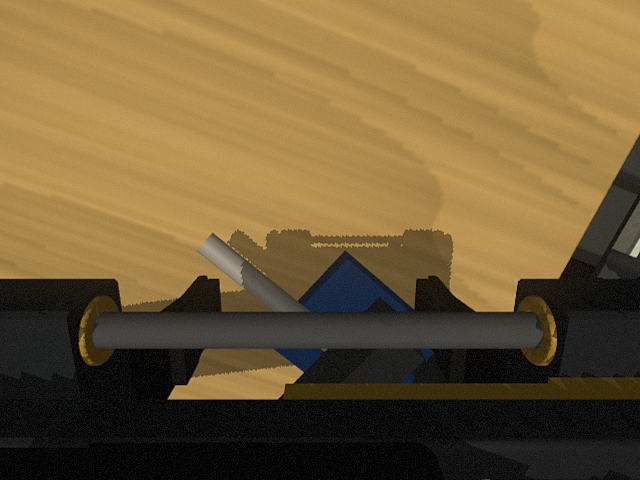

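Side: rake at (232,190) on mat (237,203), tray (285,305), red stop (283,357). Top: rake (228,288) on the mat (231,287), bars x 325–392 in the channel, stop (415,268), can (284,188), screwdriver (177,255), bin (483,257). The candidates for the rake are the orange/dark thing at top (228,288), the wooden block at top (97,185), and the blue/rod thing at (560,425). I choose the orange upright grip on the black mat. Among bars, the blue one at top (383,182) is the decoy.

Run:
```python
from h import *
c,s=load('top0'); sd,_=load('side0')
a=cv2.resize(c['pixels'][240:330,190:260],None,fx=5,fy=5,interpolation=cv2.INTER_CUBIC)
b=cv2.resize(sd['pixels'][160:225,190:280],None,fx=4.4,fy=4.4,interpolation=cv2.INTER_CUBIC)
w=np.zeros((460,760,3),np.uint8); w[:a.shape[0],:a.shape[1]]=a; w[:b.shape[0],355:355+b.shape[1]]=b
cv2.imwrite('pics/crop1.png',w)
hsv=cv2.cvtColor(c['pixels'],cv2.COLOR_BGR2HSV)
def comps(name,m,amin=20,z=0):
    n,l,st,ce=cv2.connectedComponentsWithStats(m.astype(np.uint8))
    for i in range(1,n):
        if st[i,4]>=amin:
            cnt=np.argwhere(l==i)[:,::-1].astype(np.float32)
            r_=cv2.minAreaRect(cnt); P=ray(c,cv2.boxPoints(r_),z); ctr=ray(c,ce[i],z)[0]
            print(name,st[i,4],ce[i].round(1),'ctr',ctr.round(3)[:2],'box',P[:,:2].round(3).tolist())
H,S,V=hsv[...,0],hsv[...,1],hsv[...,2]
roi=np.zeros(H.shape,bool); roi[130:330,150:540]=1
comps('blue',(H>100)&(H<130)&(S>100)&roi,200,0.006)
comps('black',(V<50)&roi,100,0.003)
comps('orange',(H>5)&(H<15)&(S>210)&(V>120)&roi,20,0.093)
comps('red',((H<5)|(H>175))&(S>180)&roi,20,0.02)
for n,(x,y) in dict(grip=(225,289),head=(231,276),stop=(415,268),b1=(392,264),b2=(376,265)).items(): print(n,hsv[y,x])
```

```text
blue 4240 [347.5 258.3] ctr [ 0.582 -0.076] box [[0.54, 0.096], [0.678, 0.074], [0.622, -0.265], [0.485, -0.239]]
blue 352 [423.1 269.5] ctr [ 0.546 -0.292] box [[0.48, -0.271], [0.617, -0.293], [0.614, -0.314], [0.477, -0.291]]
black 218 [501.1 185.3] ctr [ 0.791 -0.532] box [[0.885, -0.508], [0.888, -0.518], [0.696, -0.558], [0.693, -0.547]]
black 1661 [483.2 256.8] ctr [ 0.581 -0.467] box [[0.522, -0.404], [0.647, -0.416], [0.64, -0.53], [0.516, -0.516]]
black 1044 [233.4 285.4] ctr [0.508 0.254] box [[0.574, 0.326], [0.594, 0.236], [0.435, 0.197], [0.416, 0.286]]
red 325 [413.8 268.1] ctr [ 0.55  -0.263] box [[0.483, -0.242], [0.62, -0.264], [0.617, -0.284], [0.481, -0.262]]
grip [ 16 240 158]
head [ 13 196  74]
stop [  4 219 129]
b1 [ 17  31 155]
b2 [ 18 178 136]
```

View pics/crop1.png

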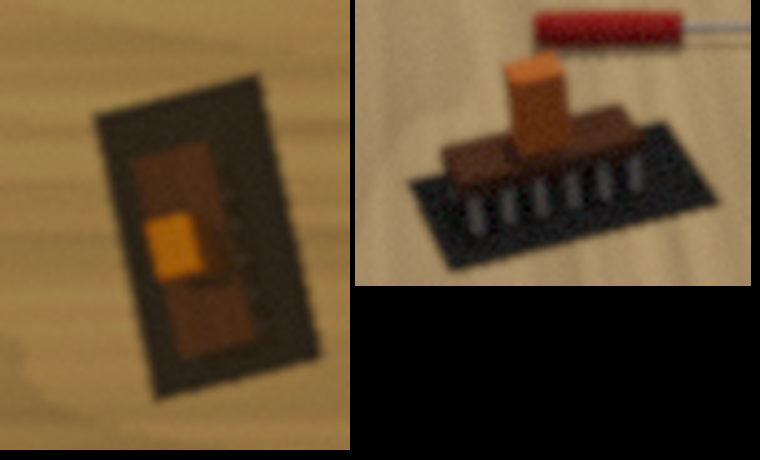

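The crop confirms the orange grip on a dark head with steel tines, standing on the black mat. Next I go over the mat for a close view.

```bash
cat >> h.py <<'E'
def axes(s): 
    M=Rn.from_quat(s['eef_rot']).as_matrix(); return M
def todelta(s,p,yawx=None):
    # world target p -> shift in tool axes; yawx: desired heading of tool x (world rad)
    M=axes(s); d=M.T@(np.array(p)-s['ee_pos']); print('shift',d.round(4),'tilt',np.degrees(M[2,[0,2]]).round(2),'xhead',np.degrees(np.arctan2(M[1,0],M[0,0])).round(2))
E
python3 - <<'E'
from h import *
s=readout.read_state(); print(axes(s).round(3)); todelta(s,[0.45,0.1,0.25])
sd,_=load('side0'); c,_=load('top0')
# grip top by two views triangulation
def tri(u1,u2):
    A=[]
    for cc,u in((c,u1),(sd,u2)):
        f,cx,cy=K(cc);R,t=ext(cc);P=np.array([[f,0,cx],[0,f,cy],[0,0,1]])@np.c_[R,t]
        A+= [u[0]*P[2]-P[0],u[1]*P[2]-P[1]]
    v=np.linalg.svd(np.array(A))[2][-1]; return v[:3]/v[3]
print('grip top',tri((190+173/5,240+244/5),(190+(534-355)/4.4,160+68/4.4)))
print(ray(c,(284,187),0.15),ray(c,(177,255),0.01))
E
```

```text
[[ 0.345 -0.     0.939]
 [-0.939  0.001  0.345]
 [-0.001 -1.    -0.   ]]
shift [-0.5636 -0.0275  0.4569] tilt [-0.06 -0.  ] xhead -69.85
grip top [0.49512674 0.26105243 0.08896663]
[[0.75976841 0.09445627 0.15      ]] [[0.59773554 0.41853793 0.01      ]]
```

arm_command:
  targets:
    - [[-0.022,-0.003,0.033,0,0,0],[-0.022,-0.003,0.033,0,0,0],[-0.022,-0.003,0.033,0,0,0],[-0.022,-0.003,0.033,0,0,0],[-0.022,-0.003,0.033,0,0,0],[-0.022,-0.003,0.033,0,0,0],[-0.022,-0.003,0.033,0,0,0],[-0.022,-0.003,0.033,0,0,0],[-0.022,-0.003,0.033,0,0,0],[-0.022,-0.003,0.033,0,0,0],[-0.022,-0.003,0.033,0,0,0],[0,0,0,0,0,0]]

```text
time: 1.15
ee_pos: [0.4772, -0.2263, 0.2562]
eef_rot: [-0.581, 0.401, -0.402, 0.583]
ft_force: [0.2, 0.7, 0.5]
width: 0.0871
```

Run:
```python
from h import *
c,s=snap('wrist','w1'); print(s['time'],s['ee_pos'],s['joint_positions'].round(2)); todelta(s,[0.41,0.225,0.25])
```

```text
1.15 [ 0.47722129 -0.22634838  0.25624746] [ 0.72  0.12 -0.39  1.65  0.05  1.38 -0.89]
shift [-0.4458  0.0071  0.0972] tilt [-0.07  0.19] xhead -69.23
```

View pics/w1.png

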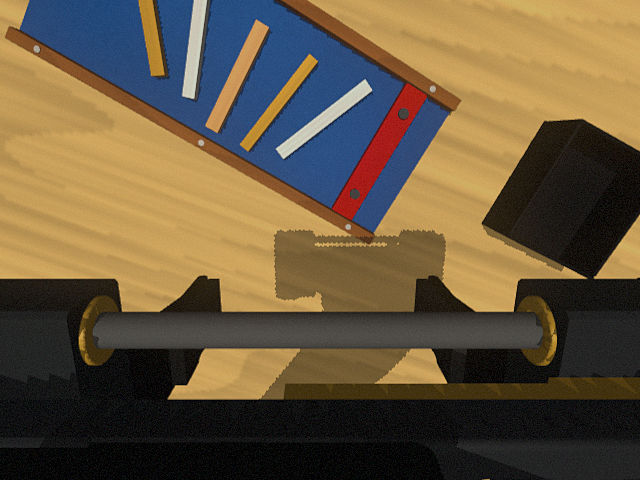

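View w1: stop from (345,218) to (413,88), tray corner (372,240) and (460,103), the first bars at (323,120), (280,102), (237,77). Moving on to the mat, measuring the tray meanwhile.

arm_command:
  targets:
    - [[-0.04,0,0.009,0,0,0],[-0.04,0,0.009,0,0,0],[-0.04,0,0.009,0,0,0],[-0.04,0,0.009,0,0,0],[-0.04,0,0.009,0,0,0],[-0.04,0,0.009,0,0,0],[-0.04,0,0.009,0,1,0],[-0.04,0,0.009,0,1,0],[-0.04,0,0.009,0,1,0],[-0.04,0,0.009,0,1,0],[-0.04,0,0.009,0,1,0],[0,0,0,0,1,0]]

```text
time: 2.2
ee_pos: [0.4192, 0.2204, 0.2559]
eef_rot: [-0.558, 0.433, -0.432, 0.56]
ft_force: [-0.5, 1.3, -0.8]
width: 0.0872
```

Run:
```python
from h import *
c,s=snap('wrist','w2'); print(s['time'],s['ee_pos'],s['joint_positions'].round(2))
M=axes(s); print(M.round(3))
```

```text
2.2 [0.41922522 0.22035709 0.25591658] [ 0.31  0.03 -0.88  1.76  0.02  1.37 -1.9 ]
[[ 0.251  0.001  0.968]
 [-0.968  0.003  0.251]
 [-0.003 -1.     0.001]]
```

View pics/w2.png

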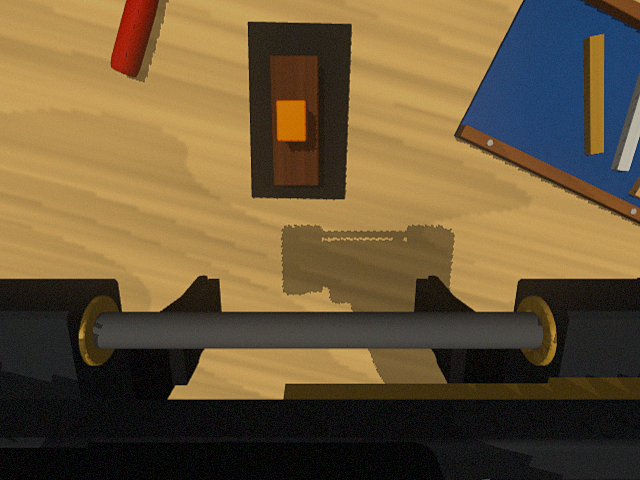

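View w2: orange grip top at (292,121), head (270–318, 56–186), mat (249–351, 22–198), screwdriver handle at upper left (135,30), tray's near corner (458,135).

```bash
cat > m.py <<'E'
from h import *
def rect(c,s,m,z,name):
    n,l,st,ce=cv2.connectedComponentsWithStats(m.astype(np.uint8)); i=1+np.argmax(st[1:,4])
    cn=max(cv2.findContours((l==i).astype(np.uint8),cv2.RETR_EXTERNAL,cv2.CHAIN_APPROX_NONE)[0],key=cv2.contourArea)
    P=ray(c,cn[:,0,:],z,s)[:,:2]
    rc=cv2.minAreaRect((P*1000).astype(np.float32)); print(name,'ctr',np.round(rc[0],1),'size',np.round(rc[1],1),'ang',round(rc[2],2)); return rc
def hsv(c):
    h=cv2.cvtColor(cv2.GaussianBlur(c['pixels'],(3,3),0),cv2.COLOR_BGR2HSV); return h[...,0].astype(int),h[...,1].astype(int),h[...,2].astype(int)
E
python3 - <<'E'
from m import *
c,s=load('w2'); H,S,V=hsv(c)
roi=np.zeros(H.shape,bool); roi[:215,235:370]=1
print(np.c_[H,S,V].shape,[ (H[y,x],S[y,x],V[y,x]) for x,y in((292,121),(292,70),(260,100),(340,150),(310,160))])
for z in(0.088,0.093): rect(c,s,(S>180)&(V>170)&roi,z,'grip z%.3f'%z)
rect(c,s,(V<130)&(S>130)&(H>3)&roi&(V>50),0.041,'head')
rect(c,s,(V<120)&roi,0.003,'mat')
c,s=load('w1'); H,S,V=hsv(c)
rect(c,s,((H<6)|(H>174))&(S>200)&(V>100),0.02,'stop')
bl=(H>100)&(H<130)&(S>120)
# head top height by two views: grip top centre from top0 and w2
t,_=load('top0')
def tri(vs):
    A=[]
    for cc,ss,u in vs:
        f,cx,cy=K(cc);R,tt=ext(cc,ss);P=np.array([[f,0,cx],[0,f,cy],[0,0,1]])@np.c_[R,tt]
        A+= [u[0]*P[2]-P[0],u[1]*P[2]-P[1]]
    v=np.linalg.svd(np.array(A))[2][-1]; return v[:3]/v[3]
w2,s2=load('w2'); sd,_=load('side0')
print(tri([(t,None,(224.6,288.8)),(w2,s2,(292,121))]),tri([(sd,None,(190+(534-355)/4.4,160+68/4.4)),(w2,s2,(292,121))]))
# mat height: corner pairs mat near-top-left corners: side crop corners vs wrist
print('mat',tri([(sd,None,(190+(410-355)/4.4,160+182/4.4)),(w2,s2,(252,198))]),tri([(sd,None,(190+(448-355)/4.4,160+270/4.4)),(w2,s2,(345,198))]))
# tray corner pts
w1,s1=load('w1')
print('tray -y corners (top z=.02)',ray(w1,[(372,242),(461,103)],.02,s1)[:,:2].round(4),'pos',ray(w2,[(457,135),(526,-3)],.02,s2)[:,:2].round(4))
E
```

```text
(480, 1920) [(np.int64(17), np.int64(249), np.int64(199)), (np.int64(12), np.int64(198), np.int64(80)), (np.int64(17), np.int64(111), np.int64(46)), (np.int64(21), np.int64(111), np.int64(46)), (np.int64(13), np.int64(196), np.int64(82))]
grip z0.088 ctr [492.8 261.7] size [30.2 22. ] ang 14.05
grip z0.093 ctr [492.7 261.4] size [29.8 21.7] ang 14.05
head ctr [492.9 261.5] size [114.7  43.9] ang 14.58
mat ctr [501.6 261.4] size [169.4 100. ] ang 13.45
stop ctr [ 547.9 -263.4] size [ 23.1 141.2] ang 80.72
[0.49419622 0.2595485  0.09648118] [0.49400516 0.26027907 0.08938713]
mat [ 0.41010124  0.28952874 -0.0014213 ] [0.43192943 0.1931281  0.00084532]
tray -y corners (top z=.02) [[ 0.4624 -0.2938]
 [ 0.6206 -0.3201]] pos [[0.522  0.1056]
 [0.651  0.0864]]
```

Rake axis (0.493, 0.2615), yaw ≈14.3°; mat centre (0.5016, 0.2614); stop centre (0.548,-0.263), tray yaw ≈ -9.2°. Descend to the grip.

arm_command:
  targets:
    - [[-0.0035,0.0156,0.0137,0,0,0],[-0.0035,0.0156,0.0137,0,0,0],[-0.0035,0.0156,0.0137,0,0,0],[-0.0035,0.0156,0.0137,0,0,0],[-0.0035,0.0156,0.0137,0,0,0],[-0.0035,0.0156,0.0137,0,0.3,0],[0,0,0,0,0,0],[0,0.025,0,0,0,0],[0,0.025,0,0,0,0],[0,0.02,0,0,0,0],[0,0,0,0,0,0]]

```text
time: 3.17
ee_pos: [0.4941, 0.2508, 0.0885]
eef_rot: [0.558, -0.437, 0.436, -0.554]
ft_force: [-1.7, 0.3, -0.6]
width: 0.0866
```

Run:
```python
from h import *
c,s=snap('wrist','w3'); print(s['time'],s['ee_pos'],s['ft_force'],s['joint_positions'].round(2)); todelta(s,[0.493,0.2615,0.05])
```

```text
3.1667 [0.49413136 0.25082229 0.08854044] [-1.70916221  0.30771941 -0.62655168] [ 0.13  0.42 -0.82  1.77  0.34  1.11 -2.13]
shift [-0.0107  0.0385  0.0017] tilt [ 0.12 -0.33] xhead -76.21
```

View pics/w3.png

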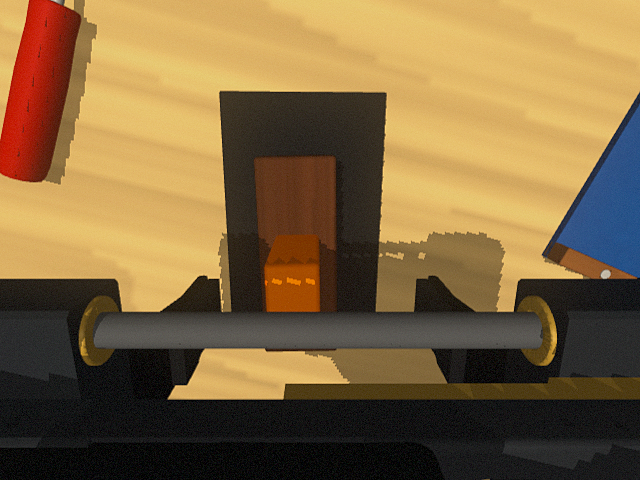

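View w3: grip (293,280) sits left of the jaw centre (318), matching the 10.7 mm still to go. Correct, then lower.

arm_command:
  targets:
    - [[-0.0035,0,0.0006,0,0,0],[-0.0035,0,0.0006,0,0,0],[-0.0037,0,0.0005,0,-0.3,0],[0,0.01,0,0,0,0],[0,0.01,0,0,0,0],[0,0.01,0,0,0,0],[0,0.0085,0,0,0,0],[0,0,0,0,0,0]]

```text
time: 3.88
ee_pos: [0.4936, 0.2638, 0.0509]
eef_rot: [0.559, -0.435, 0.434, -0.557]
ft_force: [0.1, -0.9, -0.8]
width: 0.087
```

Run:
```python
from h import *
s=readout.read_state(); print(s['time'],s['ee_pos'],s['ft_force'],s['joint_positions'].round(2)); todelta(s,[0.493,0.2615,0.05])
```

```text
3.8833 [0.49364007 0.26378546 0.05089852] [ 0.05908564 -0.92483731 -0.79103775] [ 0.08  0.48 -0.8   1.78  0.39  1.05 -2.18]
shift [ 0.0021  0.0009 -0.0012] tilt [ 0.04 -0.2 ] xhead -75.84
```

arm_command:
  targets:
    - [[0.002,0.0009,-0.001,0,0,0],[0,0,0,0,0,0],[0,0,0,0,0,0],[0,0,0,0,0,0],[0,0,0,0,0,0],[0,0,0,0,0,0],[0,0,0,0,0,0],[0,0,0,0,0,0]]
  hand: 0
  grip_force: 20

```text
time: 4.55
ee_pos: [0.4945, 0.2626, 0.0526]
eef_rot: [-0.558, 0.435, -0.435, 0.558]
ft_force: [-0.3, 0.6, 0.4]
width: 0.0418
```

arm_command:
  targets:
    - [[0,0,0,0,0,0],[0,0,0,0,0,0],[0,0,0,0,0,0]]
  hand: 0
  grip_force: 60

```text
time: 4.8
ee_pos: [0.4944, 0.2625, 0.0525]
eef_rot: [0.558, -0.435, 0.435, -0.558]
ft_force: [0.2, -0.6, 0.6]
width: 0.0237
```

arm_command:
  targets:
    - [[0,-0.008,0,0,0,0],[0,-0.008,0,0,0,0],[0,-0.008,0,0,0,0],[0,-0.008,0,0,0,0],[0,0,0,0,0,0],[0,0,0,0,0,0]]

```text
time: 5.3
ee_pos: [0.4948, 0.2626, 0.0852]
eef_rot: [-0.557, 0.434, -0.435, 0.558]
ft_force: [-0.2, 0.5, -2.4]
width: 0.0237
```

Run:
```python
from h import *
c,s=snap('wrist','w4');snap('side','s4');print(s['time'],s['ee_pos'],s['ft_force'],s['torque'],s['width'],s['joint_positions'].round(2));todelta(s,[0.615,0.145,.08])
```

```text
5.3 [0.49478482 0.2626074  0.08524214] [-0.22132428  0.47916547 -2.35040241] [-0.00013772  0.01046083 -0.02044568] 0.023660287338892153 [ 0.11  0.43 -0.82  1.76  0.35  1.1  -2.15]
shift [0.1434 0.0054 0.0878] tilt [0.01 0.08] xhead -75.86
```

View pics/w4.png

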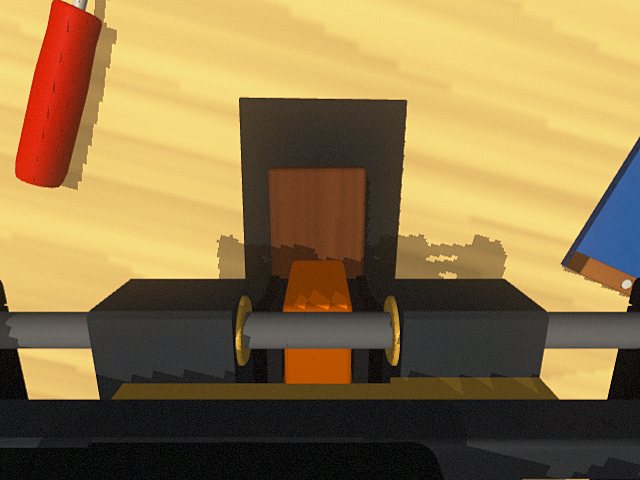

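View pics/s4.png

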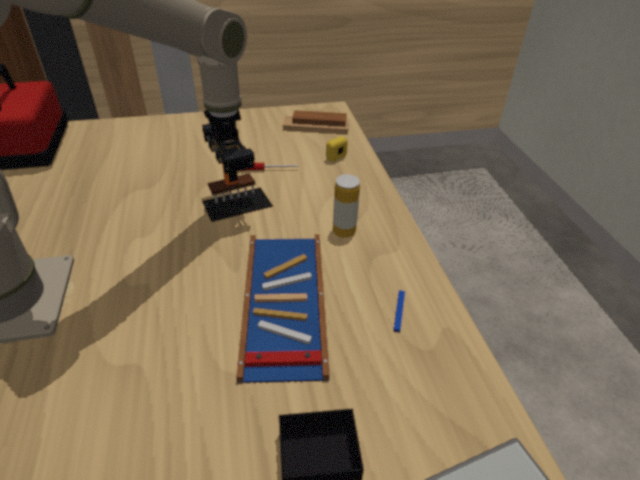

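Rake is held level and clear of the mat. Move out past the tray's open end, then turn to the tray's axes.

arm_command:
  targets:
    - [[0.02,0,0.01,0,0,0],[0.027,0,0.0135,0,0,0],[0.027,0,0.0135,0,0,0],[0.027,0,0.0135,0,0,0],[0.027,0,0.0135,0,0,0],[0.02,0,0.01,0,0,0],[0.01,0,0.005,0,0,0],[0,0,0,0,3.5,0],[0,0,0,0,3.5,0],[0,0,0,0,0,0]]

```text
time: 6.23
ee_pos: [0.609, 0.1293, 0.084]
eef_rot: [0.53, -0.469, 0.468, -0.53]
ft_force: [-0.1, 0.3, -2.5]
width: 0.0238
```

Run:
```python
from h import *
s=readout.read_state()
print(s['time'],s['ee_pos'],s['ft_force'],s['width'],s['joint_positions'].round(2));todelta(s,[0.6115,0.1275,.08])
```

```text
6.2333 [0.60901179 0.12931806 0.08404611] [-0.06203464  0.34659843 -2.45119995] 0.02381576871289048 [ 0.26  0.54 -0.71  1.59  0.38  1.15 -1.99]
shift [0.0021 0.004  0.0023] tilt [-0.03 -0.06] xhead -82.98
```

arm_command:
  targets:
    - [[0,0,0,0,4,0],[0,0,0,0,4,0],[0,0,0,0,4,0],[0,0,0,0,4.2,0],[0,0,0,0,0,0]]

```text
time: 6.65
ee_pos: [0.609, 0.1295, 0.0844]
eef_rot: [-0.459, 0.538, -0.538, 0.459]
ft_force: [0.2, 0.7, -2.6]
width: 0.024
```

Run:
```python
from h import *
c,s=snap('wrist','w5');snap('side','s5');snap('top','t5')
print(s['time'],s['ee_pos'],s['ft_force'],s['width'],s['joint_positions'].round(2));todelta(s,[0.6115,0.1275,.08])
```

```text
6.65 [0.60903271 0.12949462 0.08435558] [ 0.16764121  0.72564081 -2.56846815] 0.02398184735627663 [ 0.22  0.52 -0.66  1.59  0.34  1.14 -2.25]
shift [0.0016 0.0044 0.0028] tilt [ 0.01 -0.02] xhead -99.06
```

View pics/w5.png

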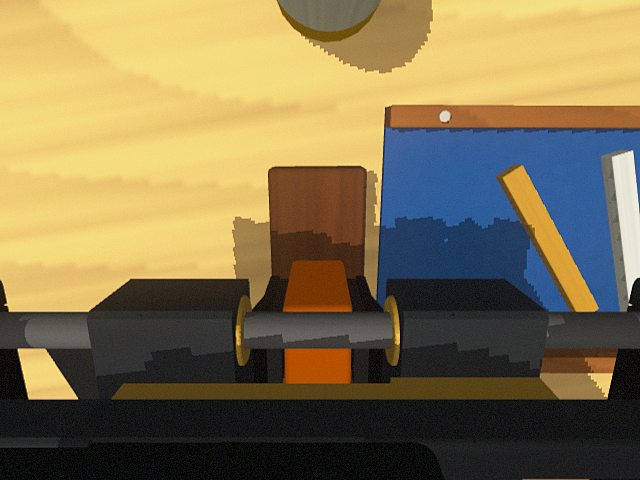

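View pics/s5.png

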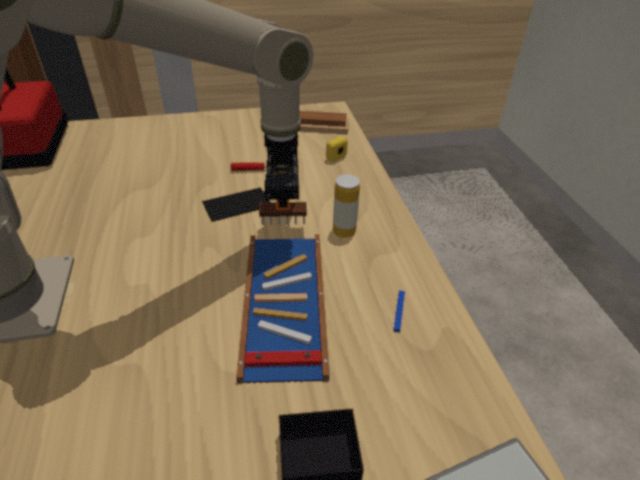

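View pics/t5.png

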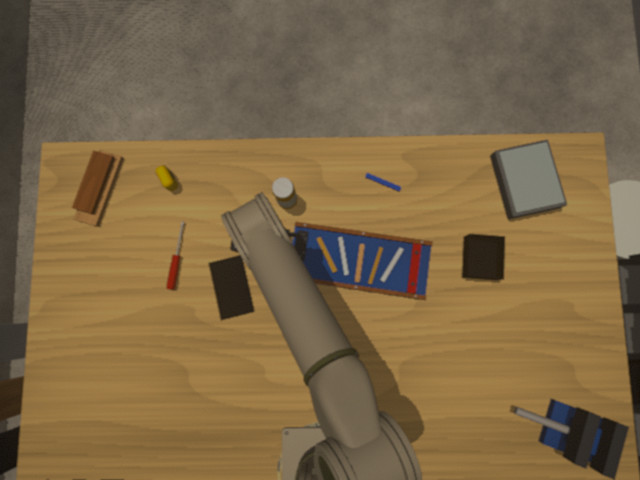

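View w5: the tray end edge (x≈383) is just clear of the head (right edge 366) and the far wall runs parallel to the tool x axis; bar5 at (548,240). Lower, then enter the channel.

arm_command:
  targets:
    - [[0,0.006,0.002,0,0,0],[0,0.007,0.002,0,0,0],[0,0.007,0,0,0,0],[0,0.006,0,0,0,0],[0,0,0,0,0,0],[0,0,0,0,0,0]]

```text
time: 7.3
ee_pos: [0.6131, 0.128, 0.0578]
eef_rot: [-0.459, 0.538, -0.538, 0.459]
ft_force: [0.9, 1.3, -1.6]
width: 0.0237
```

Run:
```python
from h import *
s=readout.read_state()
print(s['time'],s['ee_pos'],s['ft_force'],s['width'],s['joint_positions'].round(2));todelta(s,[0.563,-0.167,.058])
```

```text
7.3 [0.6131465  0.12795794 0.05783571] [ 0.92971404  1.28877563 -1.56829747] 0.023653993805319875 [ 0.21  0.56 -0.65  1.6   0.37  1.1  -2.26]
shift [ 2.992e-01 -1.000e-04 -3.300e-03] tilt [ 0.02 -0.07] xhead -99.02
```

arm_command:
  targets:
    - [[0.004,0,0,0,0,0],[0.008,0,0,0,0,0],[0.008,0,0,0,0,0],[0.008,0,0,0,0,0],[0.008,0,0,0,0,0],[0.008,0,0,0,0,0],[0.004,0,0,0,0,0],[0,0,0,0,0,0]]

```text
time: 7.97
ee_pos: [0.6061, 0.0788, 0.0586]
eef_rot: [0.459, -0.538, 0.539, -0.458]
ft_force: [0.5, -0.2, -2.1]
width: 0.0235
```

Run:
```python
from h import *
c,s=snap('wrist','w6');snap('side','s6')
print(s['time'],s['ee_pos'],s['ft_force'],s['torque'],s['width'],s['joint_positions'].round(2));todelta(s,[0.563,-0.167,.058])
c=load('s6')[0];cv2.imwrite('pics/s6c.png',cv2.resize(c['pixels'][190:390,200:350],None,fx=3,fy=3))
```

```text
7.9667 [0.60606238 0.07875543 0.05855319] [ 0.51132889 -0.18789041 -2.07800421] [ 0.06155817  0.05030376 -0.07355692] 0.02345553280719944 [ 0.3   0.53 -0.64  1.65  0.35  1.09 -2.18]
shift [ 0.2495  0.0008 -0.0034] tilt [0.05 0.01] xhead -99.15
```

View pics/w6.png

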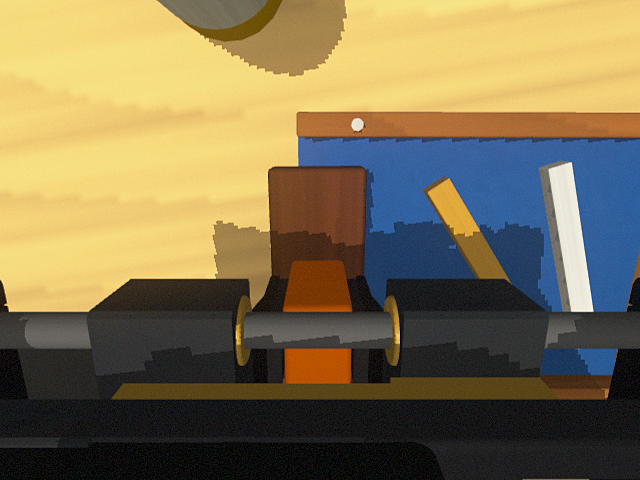

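View pics/s6c.png

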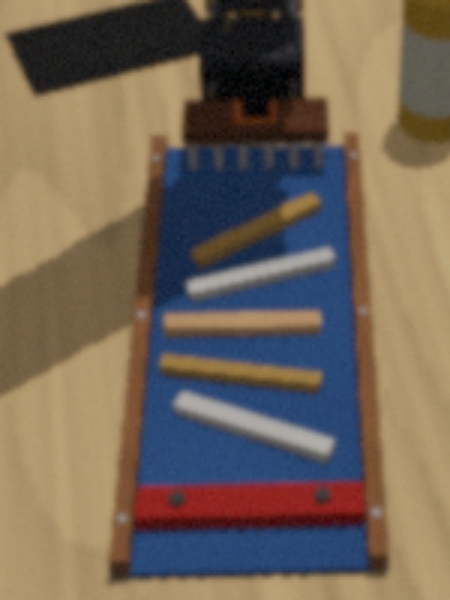

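arm_command:
  targets:
    - [[0.003,0,0,0,0,0],[0.004,0,0,0,0,0],[0.004,0,0,0,0,0],[0.004,0,0,0,0,0],[0.004,0,0,0,0,0],[0.004,0,0,0,0,0],[0.004,0,0,0,0,0],[0.004,0,0,0,0,0],[0.004,0,0,0,0,0],[0.004,0,0,0,0,0],[0.004,0,0,0,0,0],[0.004,0,0,0,0,0]]

```text
time: 9.07
ee_pos: [0.5986, 0.0338, 0.0586]
eef_rot: [0.459, -0.538, 0.538, -0.459]
ft_force: [-0.2, 0.5, -2.0]
width: 0.0239
```

arm_command:
  targets:
    - [[0.004,0,0,0,0,0],[0.004,0,0,0,0,0],[0.004,0,0,0,0,0],[0.004,0,0,0,0,0],[0.004,0,0,0,0,0],[0.004,0,0,0,0,0],[0.004,0,0,0,0,0],[0.004,0,0,0,0,0],[0.004,0,0,0,0,0],[0.004,0,0,0,0,0],[0.004,0,0,0,0,0],[0,0,0,0,0,0]]

```text
time: 10.07
ee_pos: [0.5916, -0.0105, 0.0585]
eef_rot: [0.459, -0.538, 0.538, -0.459]
ft_force: [-0.6, -0.5, -2.4]
width: 0.0238
```

```bash
cat > look.py <<'E'
import sys
from h import *
n=sys.argv[1]
c,s=snap('wrist','w'+n);c2=snap('side','s'+n)[0]
print(s['time'],s['ee_pos'],s['ft_force'],s['torque'],s['width'],s['joint_positions'].round(2));todelta(s,[0.563,-0.167,.058])
w=np.zeros((480,760,3),np.uint8); w[:360,:480]=cv2.resize(c['pixels'],(480,360)); cr=cv2.resize(c2['pixels'][210:390,230:340],None,fx=2.6,fy=2.6,interpolation=cv2.INTER_CUBIC); w[:cr.shape[0],480:480+cr.shape[1]]=cr[:,:280]
cv2.imwrite('pics/l'+n+'.png',w)
E
python3 look.py 7
```

```text
10.0667 [ 0.59164687 -0.01052944  0.05851135] [-0.56744153 -0.51575494 -2.43260806] [-0.01173684  0.03744858 -0.01778232] 0.023839974071965402 [ 0.45  0.48 -0.63  1.7   0.32  1.06 -2.02]
shift [ 0.159   0.0006 -0.0035] tilt [0.03 0.  ] xhead -99.11
```

View pics/l7.png

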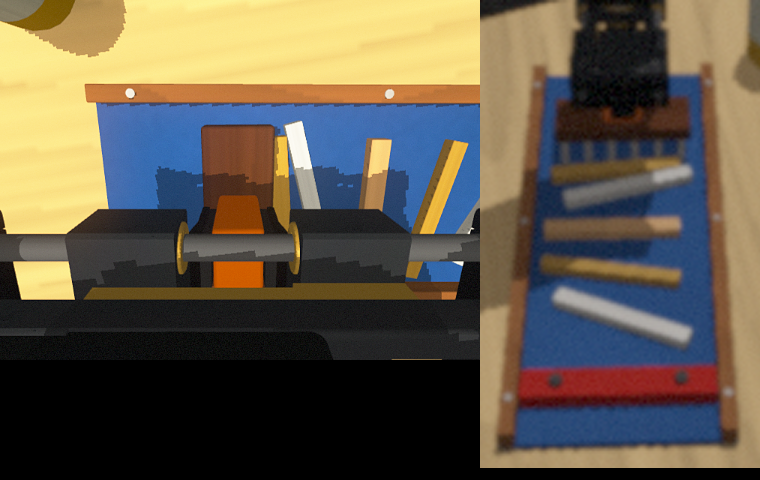

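The rake (l7) has squared bar5 against the tines, and bar4 is touching; all stay flat. Continue.

arm_command:
  targets:
    - [[0.003,0,0,0,0,0],[0.004,0,0,0,0,0],[0.004,0,0,0,0,0],[0.004,0,0,0,0,0],[0.004,0,0,0,0,0],[0.004,0,0,0,0,0],[0.004,0,0,0,0,0],[0.004,0,0,0,0,0],[0.004,0,0,0,0,0],[0.004,0,0,0,0,0],[0.004,0,0,0,0,0],[0.004,0,0,0,0,0]]

```text
time: 11.17
ee_pos: [0.5843, -0.0561, 0.0586]
eef_rot: [0.459, -0.538, 0.538, -0.459]
ft_force: [-0.3, -0.1, -2.4]
width: 0.024
```

arm_command:
  targets:
    - [[0.004,0,0,0,0,0],[0.004,0,0,0,0,0],[0.004,0,0,0,0,0],[0.004,0,0,0,0,0],[0.004,0,0,0,0,0],[0.004,0,0,0,0,0],[0.003,0,0,0,0,0],[0.003,0,0,0,0,0],[0,0,0,0,0,0]]

```text
time: 11.92
ee_pos: [0.5795, -0.0863, 0.0585]
eef_rot: [0.459, -0.538, 0.538, -0.459]
ft_force: [0.5, -0.5, -1.9]
width: 0.0236
```

```bash
python3 look.py 8
```

```text
11.9167 [ 0.5794858  -0.0862512   0.05851166] [ 0.5351265  -0.54902568 -1.90788018] [0.02905352 0.04057175 0.01223387] 0.02363087219462566 [ 0.57  0.47 -0.61  1.72  0.3   1.05 -1.88]
shift [ 0.0823  0.0006 -0.0035] tilt [ 0.03 -0.  ] xhead -99.09
```

View pics/l8.png

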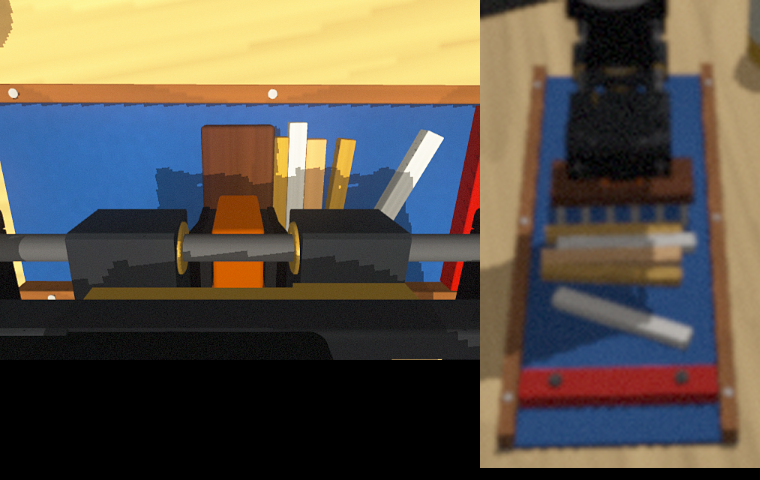

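Four bars are nearly closed up; bar1 is still askew. No notable force. Continue more slowly.

arm_command:
  targets:
    - [[0.003,0,0,0,0,0],[0.003,0,0,0,0,0],[0.003,0,0,0,0,0],[0.003,0,0,0,0,0],[0.003,0,0,0,0,0],[0.003,0,0,0,0,0],[0.003,0,0,0,0,0],[0.003,0,0,0,0,0],[0.003,0,0,0,0,0],[0.003,0,0,0,0,0],[0.003,0,0,0,0,0],[0.003,0,0,0,0,0]]

```text
time: 13.02
ee_pos: [0.5739, -0.1212, 0.0586]
eef_rot: [0.459, -0.538, 0.538, -0.459]
ft_force: [-0.1, 0.6, -1.9]
width: 0.0236
```

arm_command:
  targets:
    - [[0.003,0,0,0,0,0],[0.003,0,0,0,0,0],[0.003,0,0,0,0,0],[0.003,0,0,0,0,0],[0.002,0,0,0,0,0],[0.002,0,0,0,0,0],[0.002,0,0,0,0,0],[0.002,0,0,0,0,0],[0.002,0,0,0,0,0],[0.002,0,0,0,0,0],[0,0,0,0,0,0]]

```text
time: 13.93
ee_pos: [0.5701, -0.1452, 0.0585]
eef_rot: [0.459, -0.538, 0.538, -0.459]
ft_force: [0.7, -0.3, -1.8]
width: 0.0236
```

```bash
python3 look.py 9
```

```text
13.9333 [ 0.57008197 -0.14519779  0.05851349] [ 0.74327828 -0.3101201  -1.83588673] [ 0.01381726  0.05859664 -0.07195724] 0.023598043913298034 [ 0.65  0.47 -0.6   1.71  0.29  1.05 -1.77]
shift [ 0.0226  0.0005 -0.0036] tilt [0.02 0.  ] xhead -99.07
```

View pics/l9.png

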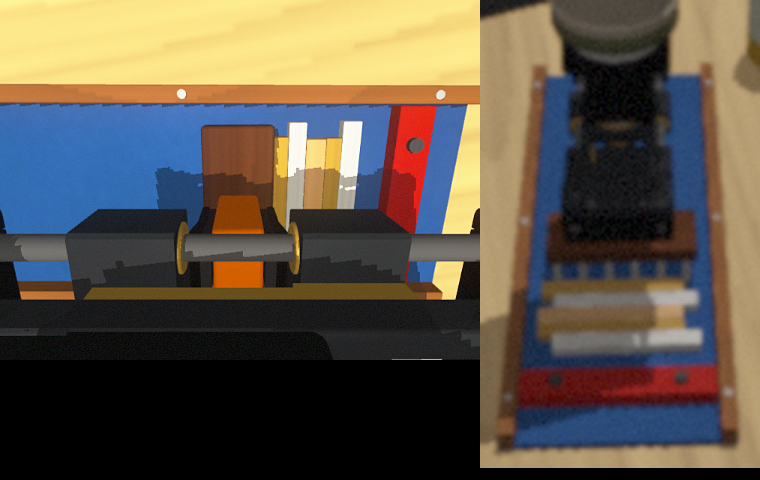

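Row closed (l9), stop face about 20 mm ahead. Approach at low speed.

arm_command:
  targets:
    - [[0.002,0,0,0,0,0],[0.002,0,0,0,0,0],[0.002,0,0,0,0,0],[0.002,0,0,0,0,0],[0.002,0,0,0,0,0],[0.0015,0,0,0,0,0],[0.0015,0,0,0,0,0],[0.001,0,0,0,0,0],[0,0,0,0,0,0]]

```text
time: 14.78
ee_pos: [0.5679, -0.1588, 0.0586]
eef_rot: [0.459, -0.538, 0.538, -0.459]
ft_force: [-0.9, 0.9, -2.3]
width: 0.0235
```

arm_command:
  targets:
    - [[0.0005,0,0,0,0,0],[0.0005,0,0,0,0,0],[0.0005,0,0,0,0,0],[0.0005,0,0,0,0,0]]

```text
time: 15.12
ee_pos: [0.5677, -0.1603, 0.0586]
eef_rot: [0.459, -0.538, 0.538, -0.459]
ft_force: [-0.2, 0.6, -2.1]
width: 0.0235
```

```bash
python3 look.py 10
```

```text
15.1167 [ 0.56770371 -0.16030159  0.05857387] [-0.1778051   0.63980743 -2.08584685] [0.25079076 0.05195046 0.00072022] 0.023478478575896126 [ 0.67  0.47 -0.59  1.71  0.29  1.05 -1.74]
shift [ 0.0074  0.0006 -0.0036] tilt [-0.    0.01] xhead -99.04
```

View pics/w10.png

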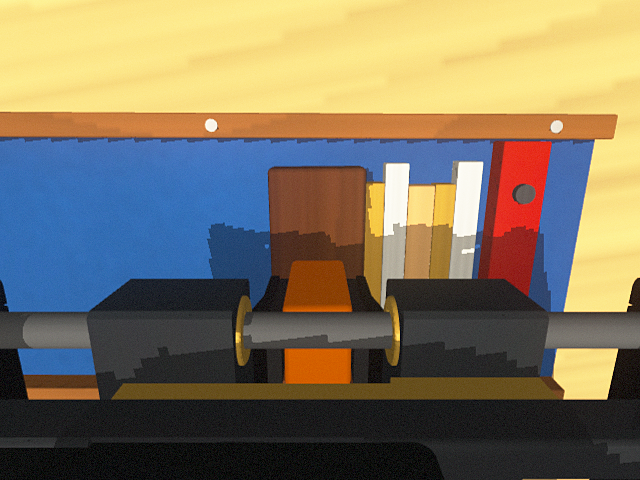

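About 5 mm gap left between bar1 (x≈482) and the stop (x≈490).

arm_command:
  targets:
    - [[0.0005,0,0,0,0,0],[0.0005,0,0,0,0,0],[0.0005,0,0,0,0,0],[0.0005,0,0,0,0,0]]

```text
time: 15.55
ee_pos: [0.5674, -0.1624, 0.0586]
eef_rot: [0.459, -0.538, 0.538, -0.459]
ft_force: [0.2, 0.1, -1.1]
width: 0.0237
```

arm_command:
  targets:
    - [[0.0005,0,0,0,0,0],[0.0005,0,0,0,0,0]]

```text
time: 15.72
ee_pos: [0.5672, -0.1634, 0.0586]
eef_rot: [0.459, -0.538, 0.538, -0.459]
ft_force: [-0.6, 0.7, -1.4]
width: 0.0237
```

arm_command:
  targets:
    - [[0.0005,0,0,0,0,0],[0.0005,0,0,0,0,0]]

```text
time: 15.88
ee_pos: [0.567, -0.1644, 0.0586]
eef_rot: [0.459, -0.538, 0.538, -0.459]
ft_force: [0.3, 0.2, -0.9]
width: 0.0238
```

```bash
python3 look.py 11
```

```text
15.8833 [ 0.56704887 -0.16438637  0.0585747 ] [ 0.28291442  0.22114886 -0.90183516] [ 0.25852227  0.03137788 -0.01509541] 0.02378031749671297 [ 0.68  0.47 -0.59  1.71  0.29  1.05 -1.74]
shift [ 0.0032  0.0006 -0.0036] tilt [0.01 0.  ] xhead -99.04
```

View pics/w11.png

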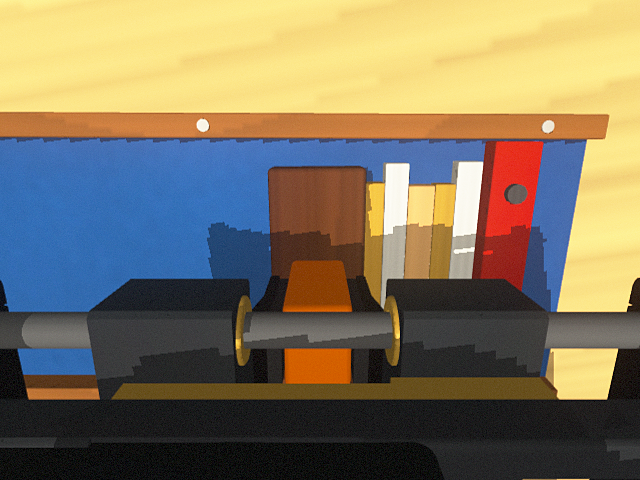

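Bar1 is at the stop visually (≈482 vs 484). Feel for contact in small steps.

arm_command:
  targets:
    - [[0.0003,0,0,0,0,0],[0,0,0,0,0,0]]

```text
time: 16.15
ee_pos: [0.567, -0.1647, 0.0585]
eef_rot: [0.459, -0.538, 0.538, -0.459]
ft_force: [0.0, 1.0, -2.8]
width: 0.0238
```

arm_command:
  targets:
    - [[0.0003,0,0,0,0,0],[0,0,0,0,0,0]]

```text
time: 16.32
ee_pos: [0.5669, -0.1649, 0.0586]
eef_rot: [0.459, -0.538, 0.538, -0.459]
ft_force: [0.8, 0.9, -2.5]
width: 0.0236
```

arm_command:
  targets:
    - [[0.0003,0,0,0,0,0],[0,0,0,0,0,0]]

```text
time: 16.48
ee_pos: [0.5669, -0.1653, 0.0585]
eef_rot: [0.459, -0.538, 0.538, -0.459]
ft_force: [0.7, 0.4, -1.6]
width: 0.0237
```

arm_command:
  targets:
    - [[0.0003,0,0,0,0,0],[0,0,0,0,0,0]]

```text
time: 16.65
ee_pos: [0.5669, -0.1656, 0.0586]
eef_rot: [0.459, -0.538, 0.538, -0.459]
ft_force: [0.2, 0.2, -1.6]
width: 0.0235
```

arm_command:
  targets:
    - [[0.0003,0,0,0,0,0],[0,0,0,0,0,0]]

```text
time: 16.82
ee_pos: [0.5668, -0.1659, 0.0586]
eef_rot: [0.459, -0.538, 0.538, -0.459]
ft_force: [-0.8, 0.0, -2.1]
width: 0.0234
```

arm_command:
  targets:
    - [[0.0003,0,0,0,0,0],[0,0,0,0,0,0]]

```text
time: 16.98
ee_pos: [0.5667, -0.1662, 0.0586]
eef_rot: [0.459, -0.538, 0.538, -0.459]
ft_force: [0.7, 1.0, -2.1]
width: 0.0238
```

```bash
python3 look.py 12
```

```text
16.9833 [ 0.56674493 -0.16621374  0.05855295] [ 0.71350978  1.02337617 -2.08696906] [ 0.1855442   0.02249506 -0.0096922 ] 0.02375118636457341 [ 0.68  0.47 -0.59  1.71  0.29  1.05 -1.73]
shift [ 0.0014  0.0006 -0.0036] tilt [0.01 0.  ] xhead -99.05
```

View pics/w12.png

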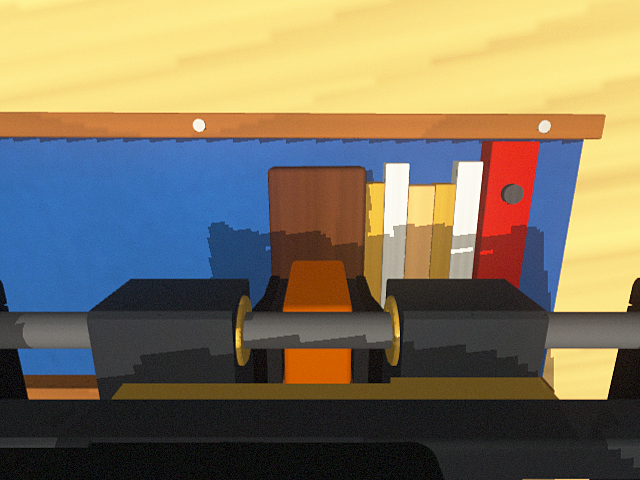

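arm_command:
  targets:
    - [[0.0003,0,0,0,0,0],[0,0,0,0,0,0]]

```text
time: 17.25
ee_pos: [0.5667, -0.1664, 0.0586]
eef_rot: [0.459, -0.538, 0.538, -0.459]
ft_force: [0.6, 0.7, -1.7]
width: 0.024
```

arm_command:
  targets:
    - [[0.0003,0,0,0,0,0],[0,0,0,0,0,0]]

```text
time: 17.42
ee_pos: [0.5667, -0.1667, 0.0586]
eef_rot: [0.459, -0.538, 0.538, -0.459]
ft_force: [-0.2, 0.7, -2.4]
width: 0.0235
```

arm_command:
  targets:
    - [[0.0003,0,0,0,0,0],[0,0,0,0,0,0]]

```text
time: 17.58
ee_pos: [0.5667, -0.1668, 0.0586]
eef_rot: [-0.459, 0.538, -0.538, 0.459]
ft_force: [-0.1, 1.5, -2.1]
width: 0.0238
```

arm_command:
  targets:
    - [[0.0003,0,0,0,0,0],[0,0,0,0,0,0]]

```text
time: 17.75
ee_pos: [0.5667, -0.1669, 0.0586]
eef_rot: [-0.459, 0.538, -0.538, 0.459]
ft_force: [0.7, 1.7, -2.6]
width: 0.0235
```

arm_command:
  targets:
    - [[0.0003,0,0,0,0,0],[0,0,0,0,0,0]]

```text
time: 17.92
ee_pos: [0.5668, -0.1671, 0.0586]
eef_rot: [-0.459, 0.538, -0.538, 0.459]
ft_force: [1.0, 4.8, -1.8]
width: 0.0239
```

arm_command:
  targets:
    - [[0.0003,0,0,0,0,0],[0,0,0,0,0,0]]

```text
time: 18.08
ee_pos: [0.5668, -0.1671, 0.0586]
eef_rot: [-0.459, 0.538, -0.538, 0.459]
ft_force: [2.4, 4.9, -1.6]
width: 0.0234
```

```bash
python3 look.py 13
```

```text
18.0833 [ 0.56679712 -0.16714668  0.05862864] [ 2.4003128   4.87282551 -1.6388828 ] [ 1.34783956 -0.48065108 -0.13592871] 0.023432357671161592 [ 0.68  0.47 -0.59  1.71  0.29  1.05 -1.73]
shift [ 0.0005  0.0006 -0.0038] tilt [-0.05  0.03] xhead -99.02
```

View pics/w13.png

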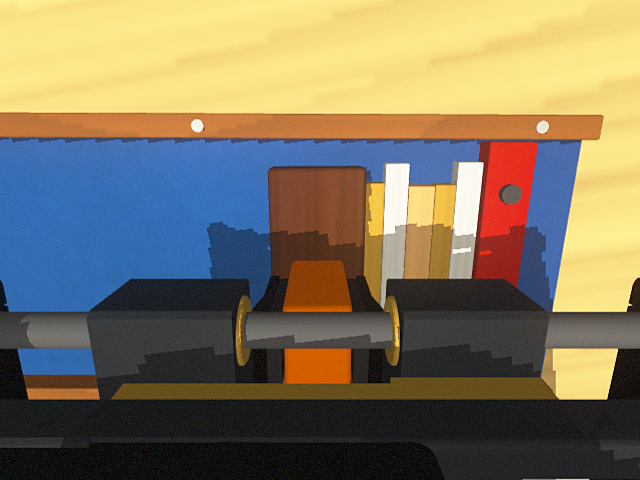

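Contact felt, about 5 N. Raise to ~10 N in steps.

arm_command:
  targets:
    - [[0.0003,0,0,0,0,0],[0,0,0,0,0,0]]

```text
time: 18.35
ee_pos: [0.5668, -0.1672, 0.0587]
eef_rot: [-0.459, 0.538, -0.538, 0.46]
ft_force: [1.0, 6.0, -2.8]
width: 0.0236
```

arm_command:
  targets:
    - [[0.0003,0,0,0,0,0],[0,0,0,0,0,0],[0,0,0,0,0,0]]

```text
time: 18.6
ee_pos: [0.5668, -0.1673, 0.0587]
eef_rot: [-0.459, 0.538, -0.538, 0.46]
ft_force: [2.3, 6.4, -1.8]
width: 0.0238
```

arm_command:
  targets:
    - [[0.0003,0,0,0,0,0],[0,0,0,0,0,0]]

```text
time: 18.77
ee_pos: [0.5669, -0.1673, 0.0587]
eef_rot: [-0.459, 0.538, -0.537, 0.46]
ft_force: [1.7, 7.6, -1.6]
width: 0.0237
```

arm_command:
  targets:
    - [[0.0003,0,0,0,0,0],[0,0,0,0,0,0],[0,0,0,0,0,0]]

```text
time: 19.02
ee_pos: [0.5669, -0.1674, 0.0587]
eef_rot: [-0.459, 0.538, -0.537, 0.46]
ft_force: [2.3, 6.6, -1.3]
width: 0.0237
```

```bash
python3 look.py 14
```

```text
19.0167 [ 0.56685594 -0.16739378  0.05868964] [ 2.31945196  6.6474601  -1.32448046] [ 2.00431706 -0.58230171 -0.27743628] 0.023694879606686193 [ 0.68  0.47 -0.59  1.71  0.29  1.05 -1.73]
shift [ 0.0002  0.0007 -0.0039] tilt [-0.11  0.04] xhead -98.99
```

arm_command:
  targets:
    - [[0.0003,0,0,0,0,0],[0.0002,0,0,0,0,0],[0.0002,0,0,0,0,0],[0,0,0,0,0,0]]

```text
time: 19.45
ee_pos: [0.5669, -0.1675, 0.0587]
eef_rot: [-0.458, 0.538, -0.537, 0.46]
ft_force: [2.5, 8.7, -2.2]
width: 0.0234
```

arm_command:
  targets:
    - [[0.0002,0,0,0,0,0],[0.0002,0,0,0,0,0],[0,0,0,0,0,0]]

```text
time: 19.7
ee_pos: [0.5669, -0.1676, 0.0587]
eef_rot: [-0.458, 0.538, -0.537, 0.46]
ft_force: [1.7, 9.7, -1.6]
width: 0.0237
```

```bash
python3 look.py 15
```

```text
19.7 [ 0.56692237 -0.16758601  0.05871509] [ 1.67135214  9.67237029 -1.58603557] [ 2.61254983 -0.76492581 -0.31848601] 0.023684821237252265 [ 0.69  0.47 -0.59  1.71  0.29  1.05 -1.73]
shift [ 0.      0.0007 -0.004 ] tilt [-0.18  0.05] xhead -98.96
```

View pics/l15.png

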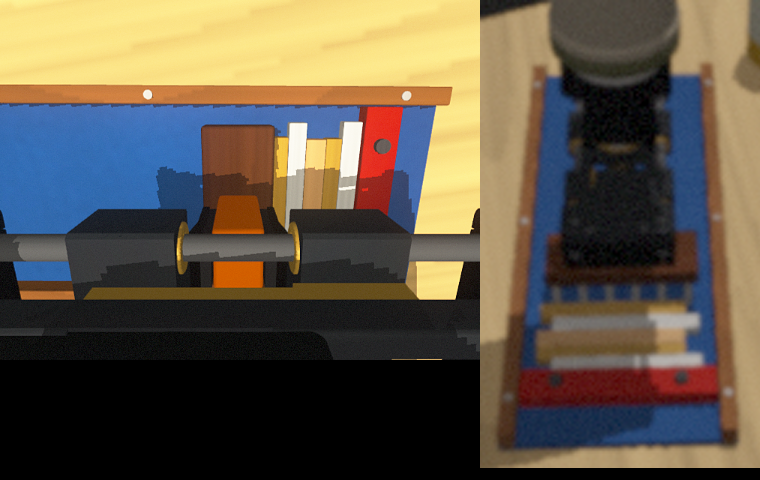

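About 10 N, row straight and closed. Hold.

arm_command:
  targets:
    - [[0,0,0,0,0,0],[0,0,0,0,0,0],[0,0,0,0,0,0],[0,0,0,0,0,0],[0,0,0,0,0,0],[0,0,0,0,0,0],[0,0,0,0,0,0],[0,0,0,0,0,0],[0,0,0,0,0,0],[0,0,0,0,0,0],[0,0,0,0,0,0],[0,0,0,0,0,0]]

```text
time: 20.8
ee_pos: [0.5669, -0.1676, 0.0587]
eef_rot: [-0.458, 0.538, -0.537, 0.46]
ft_force: [3.1, 9.7, -2.2]
width: 0.0239
```

arm_command:
  targets:
    - [[0.0002,0,0,0,0,0],[0,0,0,0,0,0],[0,0,0,0,0,0],[0,0,0,0,0,0],[0,0,0,0,0,0],[0,0,0,0,0,0],[0,0,0,0,0,0],[0,0,0,0,0,0],[0,0,0,0,0,0],[0,0,0,0,0,0],[0,0,0,0,0,0],[0,0,0,0,0,0]]

```text
time: 21.8
ee_pos: [0.5669, -0.1676, 0.0587]
eef_rot: [-0.458, 0.538, -0.537, 0.46]
ft_force: [3.4, 9.9, -1.7]
width: 0.0236
```

```bash
python3 look.py 16
python3 - <<'E'
from m import *
# bar angles/positions from wrist view: vertical edges
c,s=load('w16'); H,S,V=hsv(c)
g=cv2.cvtColor(c['pixels'],cv2.COLOR_BGR2GRAY); 
cv2.imwrite('pics/w16c.png',cv2.resize(c['pixels'][130:300,350:560],None,fx=3.5,fy=3.5,interpolation=cv2.INTER_CUBIC))
E
```

```text
21.8 [ 0.56690125 -0.16761929  0.05870607] [ 3.36973502  9.86611586 -1.6965695 ] [ 2.79174041 -0.76805307 -0.312058  ] 0.023633210754090597 [ 0.69  0.47 -0.59  1.71  0.29  1.05 -1.72]
shift [-0.      0.0007 -0.004 ] tilt [-0.19  0.04] xhead -98.95
```

View pics/w16c.png

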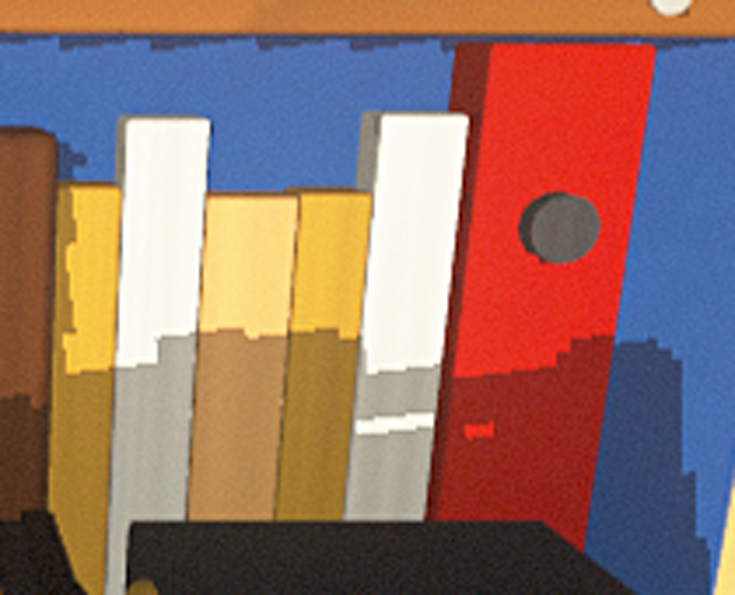

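Crop w16c: five bars flush, no gaps, bar1 on the stop face; held 2 s at ~10 N. Back away straight, then lift.

arm_command:
  targets:
    - [[-0.0005,0,0,0,0,0],[-0.0005,0,0,0,0,0],[-0.001,0,0,0,0,0],[-0.001,0,0,0,0,0],[-0.002,0,0,0,0,0],[-0.004,0,0,0,0,0],[-0.006,0,0,0,0,0],[-0.008,0,0,0,0,0],[-0.008,-0.004,0,0,0,0],[0,-0.02,0,0,0,0],[0,-0.02,0,0,0,0],[0,0,0,0,0,0]]

```text
time: 22.9
ee_pos: [0.5733, -0.1389, 0.1067]
eef_rot: [0.458, -0.536, 0.539, -0.46]
ft_force: [1.4, 0.4, -0.6]
width: 0.0238
```

```bash
python3 look.py 17
python3 - <<'E'
from h import *
s=readout.read_state(); todelta(s,[0.5016,0.2614,0.11])
E
```

```text
22.9 [ 0.57332634 -0.13887032  0.10666405] [ 1.44439601  0.44696647 -0.57816427] [ 0.04140348 -0.06904807 -0.02117019] 0.023783241947167258 [ 0.66  0.41 -0.62  1.67  0.26  1.13 -1.76]
shift [ 0.0294  0.0486 -0.0061] tilt [0.03 0.32] xhead -98.97
shift [-0.3848 -0.0072 -0.1318] tilt [0.03 0.09] xhead -99.02
```

View pics/w17.png

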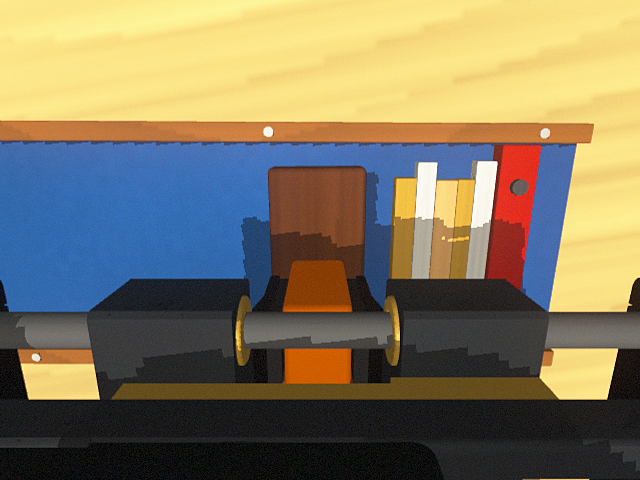

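Row unmoved after withdrawal (bars 393–497 against the stop). Turn the rake back and carry it to the mat.

arm_command:
  targets:
    - [[0,-0.003,0,0,-3,0],[0,0,0,0,-4.5,0],[0,0,0,0,-4.5,0],[0,0,0,0,-4.5,0],[0,0,0,0,-4,0],[0,0,0,0,-2.8,0],[0,0,0,0,0,0]]

```text
time: 23.58
ee_pos: [0.5702, -0.1395, 0.1043]
eef_rot: [0.559, -0.434, 0.433, -0.558]
ft_force: [0.3, -0.4, -2.2]
width: 0.0237
```

arm_command:
  targets:
    - [[-0.015,0,0.001,0,0,0],[-0.03,0,0.0023,0,0,0],[-0.036,0,0.0027,0,0,0],[-0.036,0,0.0027,0,0,0],[-0.036,0,0.0027,0,0,0],[-0.036,0,0.0027,0,0,0],[-0.036,0,0.0027,0,0,0],[-0.036,0,0.0027,0,0,0],[-0.036,0,0.0027,0,0,0],[-0.036,0,0.0027,0,0,0],[-0.03,0,0.0023,0,0,0],[-0.015,0,0.001,0,0,0]]

```text
time: 24.58
ee_pos: [0.5026, 0.2388, 0.1053]
eef_rot: [-0.559, 0.434, -0.433, 0.559]
ft_force: [0.4, -0.3, -2.4]
width: 0.0234
```

Run:
```python
from h import *
s=readout.read_state(); print(s['time'],s['ee_pos'],s['ft_force'],s['joint_positions'].round(2));todelta(s,[0.5016,0.2614,0.0535])
```

```text
24.5833 [0.50255692 0.23881256 0.10534864] [ 0.43481083 -0.27933199 -2.40157693] [ 0.18  0.4  -0.84  1.75  0.33  1.14 -2.09]
shift [-0.022   0.0519  0.0047] tilt [-0.11 -0.02] xhead -75.57
```

arm_command:
  targets:
    - [[-0.011,0,0.003,0,0,0],[-0.011,0.005,0.003,0,0,0],[0,0.012,0,0,0,0],[0,0.012,0,0,0,0],[0,0.012,0,0,0,0],[0,0.004,0,0,0,0],[0,0,0,0,0,0],[0,0,0,0,0,0]]

```text
time: 25.25
ee_pos: [0.5057, 0.2556, 0.0602]
eef_rot: [0.558, -0.434, 0.434, -0.558]
ft_force: [-0.1, -0.6, -2.0]
width: 0.0236
```

Run:
```python
from h import *
c,s=snap('wrist','w18'); sd,_=snap('side','s18'); cv2.imwrite('pics/s18c.png',cv2.resize(sd['pixels'][150:240,180:310],None,fx=5,fy=5,interpolation=cv2.INTER_CUBIC))
print(s['time'],s['ee_pos'],s['ft_force'],s['joint_positions'].round(2));todelta(s,[0.5016,0.2614,0.0525])
```

```text
25.25 [0.50565545 0.25564795 0.06019306] [-0.14653522 -0.59271464 -2.01195368] [ 0.11  0.48 -0.81  1.76  0.39  1.07 -2.16]
shift [-0.0066  0.0077 -0.0025] tilt [ 0.01 -0.04] xhead -75.81
```

View pics/w18.png

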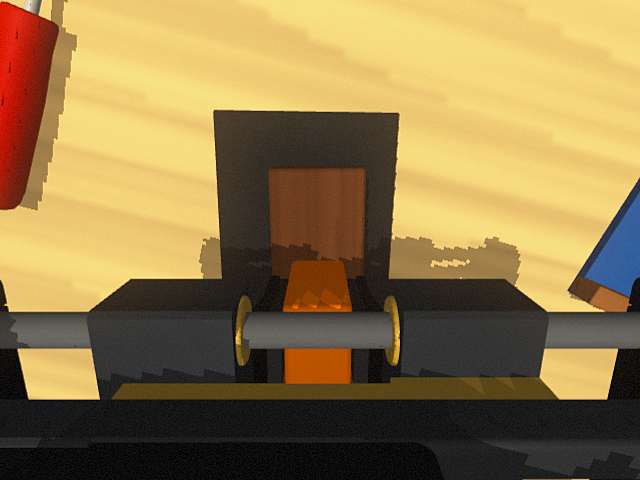

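View pics/s18c.png

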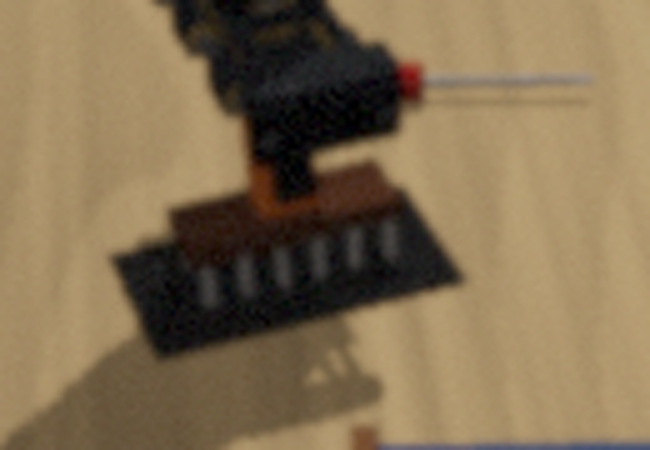

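Rake over the mat, ~7 mm above it, nearly centred. Final centring and lowering by feel.

arm_command:
  targets:
    - [[-0.003,0,-0.001,0,0,0],[-0.0035,0.002,0,0,0,0],[0,0.002,0,0,0,0],[0,0.002,0,0,0,0],[0,0.001,0,0,0,0],[0,0,0,0,0,0]]

```text
time: 25.85
ee_pos: [0.5029, 0.2623, 0.0532]
eef_rot: [0.558, -0.434, 0.434, -0.558]
ft_force: [0.3, 0.0, -1.3]
width: 0.0236
```

arm_command:
  targets:
    - [[0,0.0004,0,0,0,0],[0,0,0,0,0,0]]

```text
time: 26.02
ee_pos: [0.5031, 0.2623, 0.0531]
eef_rot: [0.558, -0.434, 0.434, -0.558]
ft_force: [0.3, 0.1, -2.0]
width: 0.0237
```

arm_command:
  targets:
    - [[0,0.0004,0,0,0,0],[0,0,0,0,0,0]]

```text
time: 26.18
ee_pos: [0.5031, 0.2624, 0.0527]
eef_rot: [0.558, -0.434, 0.434, -0.558]
ft_force: [-0.1, 0.6, -1.8]
width: 0.0233
```

arm_command:
  targets:
    - [[0,0.0005,0,0,0,0],[0,0,0,0,0,0]]

```text
time: 26.35
ee_pos: [0.5031, 0.2624, 0.0525]
eef_rot: [-0.558, 0.434, -0.434, 0.558]
ft_force: [-1.5, -1.0, 1.9]
width: 0.0235
```

arm_command:
  targets:
    - [[0,0.0005,0,0,0,0],[0,0,0,0,0,0]]

```text
time: 26.52
ee_pos: [0.5032, 0.2625, 0.0525]
eef_rot: [0.558, -0.434, 0.434, -0.558]
ft_force: [-3.2, -3.5, 7.0]
width: 0.0236
```

The rake stands on the mat (contact at TCP z 0.0525, as at pick-up). Release.

arm_command:
  targets:
    - [[0,-0.0005,0,0,0,0],[0,0,0,0,0,0]]
  grip_force: 5

```text
time: 26.68
ee_pos: [0.5032, 0.2625, 0.0525]
eef_rot: [-0.558, 0.434, -0.434, 0.558]
ft_force: [-1.3, -0.8, 3.1]
width: 0.0236
```

arm_command:
  targets:
    - [[0,0,0,0,0,0],[0,0,0,0,0,0],[0,0,0,0,0,0],[0,0,0,0,0,0],[0,0,0,0,0,0],[0,0,0,0,0,0],[0,0,0,0,0,0],[0,0,0,0,0,0]]
  hand: 1

```text
time: 27.35
ee_pos: [0.503, 0.2624, 0.0522]
eef_rot: [0.558, -0.434, 0.434, -0.558]
ft_force: [0.7, 0.3, -0.3]
width: 0.0695
```

Run:
```python
from h import *
c,s=snap('wrist','w19'); print(s['time'],s['ee_pos'],s['ft_force'],s['width'])
```

```text
27.35 [0.50303927 0.26243259 0.05222046] [ 0.69296264  0.31361044 -0.25710682] 0.06946895947712045
```

View pics/w19.png

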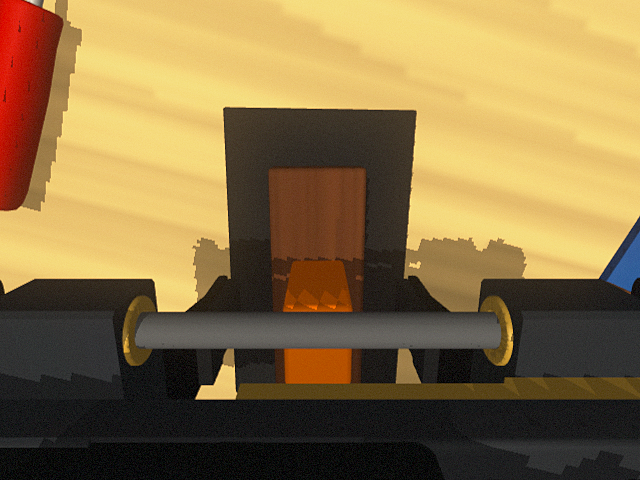

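Fingers clear of the standing grip. Rise straight up, and back off for a last look.

arm_command:
  targets:
    - [[0,-0.008,0,0,0,0],[0,-0.02,0,0,0,0],[0,-0.03,0,0,0,0],[0,-0.03,0,0,0,0],[0,-0.03,0,0,0,0],[0,-0.03,0,0,0,0],[0,-0.03,-0.02,0,0,0],[0,-0.01,-0.03,0,0,0],[0,0,-0.03,0,0,0],[0,0,0,0,0,0],[0,0,0,0,0,0],[0,0,0,0,0,0]]

```text
time: 28.4
ee_pos: [0.426, 0.2425, 0.2408]
eef_rot: [-0.558, 0.434, -0.435, 0.558]
ft_force: [-0.5, -0.6, 0.0]
width: 0.087
```

Run:
```python
from m import *
c,s=snap('wrist','w20');sd,_=snap('side','s20'); print(s['time'],s['ee_pos'],s['ft_force'],s['width'],abs(s['joint_vel']).max())
tp,_=snap('top','t20')
H,S,V=hsv(c); roi=np.zeros(H.shape,bool); roi[:270,200:400]=1
rect(c,s,(S>180)&(V>170)&roi,0.093,'grip'); rect(c,s,(V<130)&(S>130)&(H>3)&roi&(V>50),0.041,'head'); rect(c,s,(V<120)&roi,0.003,'mat')
w=np.zeros((500,780,3),np.uint8); w[:300,:400]=cv2.resize(c['pixels'],(400,300)); cr=cv2.resize(sd['pixels'][160:390,195:345],None,fx=2.15,fy=2.15,interpolation=cv2.INTER_CUBIC); w[:cr.shape[0],405:405+cr.shape[1]]=cr
t=cv2.resize(tp['pixels'][220:310,285:440],None,fx=2.2,fy=2.2,interpolation=cv2.INTER_CUBIC); w[301:301+t.shape[0],:t.shape[1]]=t
cv2.imwrite('pics/fin.png',w)
```

```text
28.4 [0.42602719 0.24249067 0.24076879] [-0.53126242 -0.55442616  0.00700153] 0.08701166761695463 0.03435880127797162
grip ctr [501.6 261.5] size [29.8 22.3] ang 14.22
head ctr [501.6 261.7] size [115.   43.9] ang 14.42
mat ctr [501.7 261.5] size [169.   99.9] ang 13.37
```

View pics/fin.png

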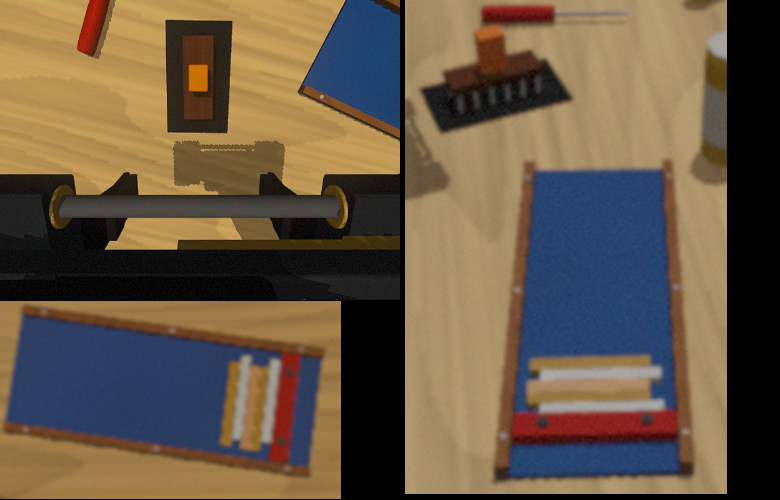

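The rake stands within 1 mm of the mat centre, grip and head concentric (upright), and the row is closed and square against the stop. Handing in.

Run:
```python
from bench import r
print(r.close_job())
```

```text
the job is handed in; nothing more can be done
None
```

The job is done and handed in at about 28.5 s of the 64 s allowed; no verdict came back.

- **Combing and press:** I took the rake by its grip and combed all five bars down the channel into one closed row against the red stop. I pressed the row for about 2 s at about 10 N. The highest force I read was about 10.4 N, though readings come only at the end of each move.
- **Rake:** The rake is back upright on its mat, released, within about 1 mm of the centre. In the last wrist view the grip and head centres agreed to 0.2 mm, so it stands straight.
- **Last views:** From three cameras, the row looked closed, flat and square on the stop. I saw nothing else disturbed, but I judged both by eye, without measuring bar angles or bystander positions.
- **Disagreements:**
  - The stop was met about 2 to 3 mm further on than the wrist picture first suggested, so I settled it by feel.
  - Fast moves fell up to 23 mm short and were corrected before the grasp and the placing.
  - Grip-top height came out at 89 to 96 mm from pairs of views, against 93 mm from the text.

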